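Open the clean-out hatch of the veneer bench's dust box

TASK

Open the clean-out hatch on the sloping panel of the dust box. Its red wing knob clamps it down: nobody remembers whether the thread is right- or left-handed, so try both ways, feel which way gives, and unscrew it that way all the way until the hatch is free. Then lift the hatch off its recessed seat by its green grip, slide it sideways along its channels until it is fully open, and let it lie there; leave the things standing about where they are.

Things in the scene. Friction and masses are not known exactly. Their poses are not given: they have to be found in the camera images.
- panel: Sloping white panel of the grey dust box (fixed, 280 mm wide, 155 high), 30 degrees from level, low edge towards the robot. Origin: centre of the hatch's seat, on the panel's face. x up the slope, y sideways in the opening direction, z out of the face. Other entries use this frame, in mm. The seat is a recess 115 (x) by 104 (y), 6 deep, round an opening 90 by 80.
- channel_end (a point): Middle of the face of the end stop, where the hatch's leading edge arrives when fully open (panel 0, 164, 10). The hatch slides on the face between aluminium rails, inner sides at x -58 and +58, 19 high; their lips hang 16 above the face, so the hatch can rise at most 16 from its seat and stays in. The knob-side rail is interrupted round the knob.
- hatch_plate (a point): Centre of the loose hatch's blue plate, 110 (x) by 100 (y) by 6 mm, 0.2 to 0.45 kg with grip; axes parallel to the panel's. Seated it lies at panel (0, 0, -3), its top flush with the face. It must rise 6 mm to clear the recess (lift 8 to 9.5) before it can slide to +y; fully open it lies on the panel's face at panel y 100 to 114, z 3.
- hatch_grip (a point): Centre of the hatch's green grip bar, 33 mm out (panel z) from the plate's centre: 66 mm long in panel x, 14 wide in y, 14 high, on two black legs (10 by 12 mm) at x -28 and +28. Pinch it across y with the tool along the panel's normal.
- knob_grip (a point): On the axis of the red wing knob, half-way up its wing. The axis is the panel's normal at panel x 88, y 0. Wing 52 mm long, 14 thick, 26 high on a neck 13 thick; when tight it lies along panel y (pinch it across panel x), its centre 30 above the face. The steel washer under it (radius 40, top 5.5 above the face) overlaps the hatch's edge. Site z: turning axis; point y: along the wing.
- knob (a joint): Knob turn, rad; 0 tight (start), positive anticlockwise seen from outside. Right- or left-hand thread, drawn anew each time, unmarked. Tightening stops dead at 0.05 to 0.2 (over 0.5 N m); loosening turns to a stop at 1.45 against 0.08 N m of friction and stays put. Knob and washer rise 10.5 mm x sin(angle). From 1.15 on, either sign, the hatch is free to rise 9.5 mm and pass under the washer.
- glue_bottle_mid (a point): White glue bottle, 56 mm wide, 150 high, standing beside the box; a bystander. Half-way up.
- wax_tin_mid (a point): Brass tin, 48 mm wide, 35 high, on the box's flat top behind the panel; a bystander. Half-way up.
- oak_disc_mid (a point): Pale wooden disc, 90 mm wide, 8 thick, lying beside the box; a bystander. Centre.
- tape_roll_mid (a point): Yellow roll of tape, 100 mm wide, 25 high; a bystander. Centre.
- hammer_grip (a point): Hammer lying on the bench, a bystander; point on its handle.
- screwdriver_grip (a point): Screwdriver lying on the bench, a bystander; point on its handle.
Mind the look-alikes: they are no part of the job. What is shaped like the part that bears hatch_plate but yellow is not meant.

How it is judged:
On the way, in this order (a step that is already met when the one before it is completed fails the run):
1. the knob has been unscrewed at least 1.15 rad in its loosening direction ((value of joint knob above 1.15 rad or value of joint knob below -1.15 rad)), for 0.2 s.
2. the hatch has been lifted off its seat, at least 6 mm (z of hatch_plate in the frame of panel above 0.003 m), for 0.1 s.
At the end, for the whole second after the job is handed in: The knob is still unscrewed (beyond 1.1 rad), and the hatch lies still and flat on the panel's face in its channels (plate centre 0 to 6 mm above the face, within 0.06 rad), slid open by more than 100 mm from its seat (the opening is then wholly uncovered; the end stop is at about 114 mm) ((value of joint knob above 1.1 rad or value of joint knob below -1.1 rad) and y of hatch_plate in the frame of panel above 0.1 m and z of hatch_plate in the frame of panel between 0 and 0.006 m and angle between the z axis of hatch_plate and the z axis of panel, either way round below 0.06 rad and linear speed of hatch below 0.01 m/s); the robot touches nothing.
It fails at once if a bystander is pushed more than 30 mm (distance of any of glue_bottle_mid, wax_tin_mid, oak_disc_mid, tape_roll_mid, hammer_grip, screwdriver_grip from where it was at the start of the episode above 0.03 m).
It also fails if it takes over 58 s, if anything falls off the work surface, if the arm or the gripper's body presses on something with over 40 N, if the wrist force passes 120 N, or if a joint passes its speed limit or range.

ROBOT

A 6-joint arm with a two-finger parallel gripper is mounted at the origin on the work surface. World frame = base frame: x ahead of the robot, y to its left, z up, the work surface at z = 0. Lengths are in m, angles in rad, forces in N, time in s.
With the tool pointing down it reaches from about 0.25 to 0.725 m from the base axis. Payload 4 kg.
Tool frame: the origin (TCP) lies on the centre line of the jaws, within the pads' length; the fingertips stand 17 mm ahead of it and the grasp point (between the pads) lies 2 mm behind it; z points along the fingers, y is the line along which they close (so a half turn about z gives the same grasp; the last joint's range is limited). The gripper opens to 85 mm and grips with 20 to 120 N. Pads are 22 mm wide; open, the fingers measure 114 mm over their backs; the gripper's body (76 mm by 85 mm) begins 54 mm behind the grasp point. The pads swing forward as they close: fully open they stand 13 mm farther back than shut.
Start: joints at [1.174, 0.241, 0.005, 1.335, 0, 1.571], TCP at [0.193, 0.461, 0.248] pointing down, gripper open.
Joint ranges: [-2.72, 2.72], [-1.05, 1.87], [-1.09, 1.28], [-1.99, 2.15], [-1.42, 1.44], [-3.14, 3.14]. Speed limits (rad/s): [2.79, 2.79, 3.14, 3.14, 3.14, 3.14].

INTERFACE

Orientations are given as a unit quaternion [x, y, z, w].
In Python, from workcell import bot, camera, get_calibration gives the robot as it stands.
- The arm moves only by the tool apply_moves, never from a script. Its argument "steps" is a list of rows, each a list of 3 entries, a list of its own where there are three numbers: the shift along the tool's x, y, z as a fraction of full scale, then the turn, a rotation vector about the tool's x, y, z as a fraction of full scale, then the opening, from 0 (shut) to 1 (fully open). A call has exactly 8 rows; each row shifts and turns the commanded pose from where the row before left it, along the tool's axes as they then stand; what a row does not reach is not made up. Full scale, the value 1, is 20 cm for a shift and pi rad for a turn. A row lasts 1/12 s, in which the tool goes at most 41.7 mm and 7.16 degrees, less where a joint would pass 70% of its speed; a pose out of reach is approached as far as the arm can. A call with a number of a shift or a turn outside -1 to 1 is refused whole. A call with a gripper value outside its range is refused whole. The fingers move at their own pace and stop on an object; the grip force is fixed at half the most. Time passes only in rows, so rows that do not move let the fingers close, or fill a call up. It gives the time, the measured TCP pose, the force, the opening and the grip force at its end, in the units of the state.
- bot.get_obs(): the state, without advancing time (a new reading comes with each control period).
- camera(name): name is "scene" or "top" or "wrist"; returns (picture, depth): 480x640x3 uint8, red, green, blue; 480x640 float32, m along the optical axis (not along the pixel's ray), 0 where there is no reading.
- get_calibration(name): a dict with "fov_y" (degrees; the focal length in pixels is half the picture's height over the tangent of half this angle, whatever the lens; pixels are square), "cx", "cy" (the principal point, pixels), "rvec" (rotation vector, rad) and "tvec" (3), from world to camera coordinates, as OpenCV has them. Camera axes: x right, y down, z forward; pixel columns grow to the right and rows downward; lengths in m; the calibration is good to about 2 mm. A picture is of the moment at which its call begins: read the wrist's pose just before it. get_calibration takes no time and is no camera call; for the wrist camera it gives the pose at the moment of the call.
- bot.job_done(): hands the job in; it is judged then, once.
The state is a dict: "clock": time; "joint_pos": joint angles; "joint_vel": joint speeds; "tau": joint torques, N m; "eef_pos": TCP position; "tool_rot": TCP orientation; "ft_force": force on the tool from outside, world axes, zero at the start; "ft_torque": the same for the moment, N m; "grip_width": finger opening in m; "grasp_force": force on a finger pad.
Only numpy, scipy, OpenCV 4.12 (cv2) and the standard library are available. Lean on these libraries where they do the work, as an engineer would, in place of code of your own. Each camera call takes 0.05 s, during which the arm holds its last target. There are 200 camera calls.

## Working session

There is one attempt and no reset: what is moved stays moved. The work goes in short steps, Python scripts to look and compute and a tool call to move; the robot and the scene stay as the last step left them, time stands still between calls to the robot, and variables do not carry over. Pictures are saved under pics/ and viewed, at most 10 in all, crops included, and the job is handed in when it is done.

Besides the shell and the picture viewer there is one more tool, called after "Call:" as a command line: name --argument value ..., lists and objects as JSON in quotes. apply_moves: Moves the arm, as the interface text tells. Its arguments: {"type":"object","properties":{"steps":{"type":"array"}},"required":["steps"]}

```bash
mkdir -p pics; ls; cat > h.py <<'E'
import numpy as np, cv2
from scipy.spatial.transform import Rotation as R
from workcell import bot, camera, get_calibration
def cal(n):
    c=get_calibration(n); f=240/np.tan(np.radians(c["fov_y"])/2)
    return f,c["cx"],c["cy"],cv2.Rodrigues(np.array(c["rvec"],float))[0],np.array(c["tvec"],float).ravel(),c
def cloud(n,d,k=None):
    f,cx,cy,Rm,t,_=k or cal(n)
    v,u=np.mgrid[:480,:640]
    P=np.stack([(u-cx)/f*d,(v-cy)/f*d,d],-1)
    return (P-t)@Rm
E
python3 - <<'E'
from h import *
ims=[]
for n in("scene","top"):
    k=cal(n); print(n,{a:np.round(b,3) if not isinstance(b,str) else b for a,b in k[5].items()})
    p,d=camera(n); np.savez(f"{n}.npz",p=p,d=d)
    cv2.imwrite(f"pics/{n}0.png",p[...,::-1])
print(bot.get_obs())
E
```

```text
pics
scene {'fov_y': np.float64(57.974), 'cx': np.float64(313.984), 'cy': np.float64(234.605), 'rvec': array([ 0.913,  2.696, -0.795]), 'tvec': array([ 0.379, -0.198,  1.178])}
top {'fov_y': np.float64(49.851), 'cx': np.float64(319.59), 'cy': np.float64(236.965), 'rvec': array([ 2.151, -2.205,  0.088]), 'tvec': array([0.018, 0.49 , 1.428])}
{'clock': 0.1, 'joint_pos': array([ 1.17399245e+00,  2.41334745e-01,  3.83880524e-03,  1.33519783e+00,
       -2.69376743e-06,  1.57079914e+00]), 'joint_vel': array([-8.84013307e-04, -2.06429296e-03,  2.08676041e-03, -5.28538691e-06,
       -2.51705069e-03, -3.62581963e-04]), 'tau': array([ 8.93851529e-05, -3.73137832e+01,  2.53009683e+01,  1.08077071e-02,
        8.31426917e-06,  1.21357516e-05]), 'eef_pos': array([0.19302734, 0.46064988, 0.24749571]), 'tool_rot': array([ 1.97104157e-01,  9.80382094e-01, -9.30376103e-04, -1.85673986e-04]), 'ft_force': array([ 0.89124011,  0.33513735, -0.40748522]), 'ft_torque': array([ 0.0249271 , -0.00574377, -0.0026918 ]), 'grasp_force': 0.0, 'grip_width': 0.08502934064157489}
```

View pics/scene0.png

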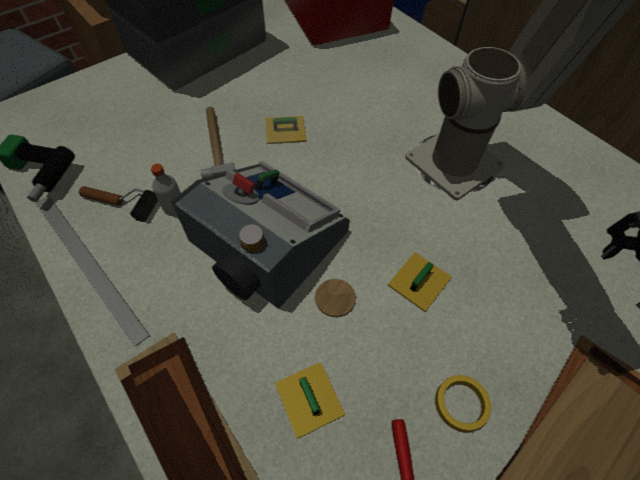

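View pics/top0.png

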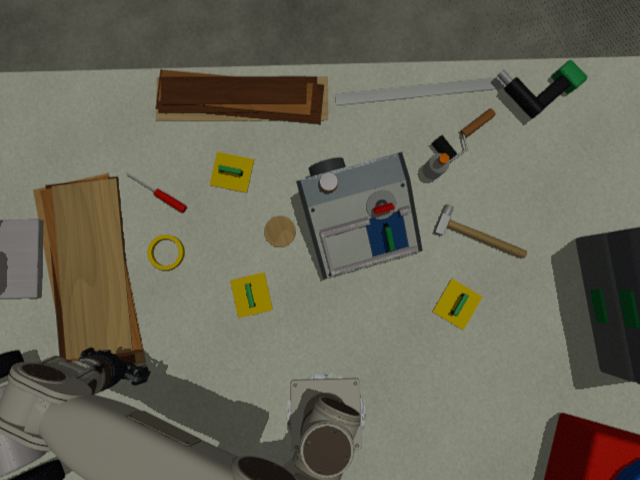

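The top view shows the blue hatch with its green grip at about (388,240) and the red wing knob at (382,208). The channel runs left to about x=325. The yellow plates at (232,172), (251,295) and (457,304) are look-alikes lying on the bench. The real hatch is the blue one at (388,240) on the box's slope. I'll measure it now and make a crop to confirm.

```bash
cat > m.py <<'E'
from h import *
def masks(p):
    h=cv2.cvtColor(p,cv2.COLOR_RGB2HSV); H,S,V=[h[...,i].astype(int) for i in range(3)]
    return dict(blue=(H>100)&(H<125)&(S>120)&(V>40),green=(H>45)&(H<85)&(S>120)&(V>40),red=((H<6)|(H>174))&(S>160)&(V>70))
E
python3 - <<'E'
from m import *
z=np.load("top.npz"); p,d=z["p"],z["d"]; W=cloud("top",d)
roi=np.zeros((480,640),bool); roi[150:285,290:430]=1
M=masks(p)
for c,m in M.items():
    m=m&roi&(d>0); print(c,m.sum(),np.median(W[m],0).round(4), W[m].min(0).round(3),W[m].max(0).round(3))
    if c!='blue':
        (a,b),wh,an=cv2.minAreaRect(np.argwhere(m)[:,::-1].astype(np.float32)); print(a,b,wh,an)
# panel plane: white patch inside the channel (left), polygons
poly=np.zeros((480,640),np.uint8); cv2.fillConvexPoly(poly,np.array([[320,228],[362,217],[368,245],[328,258]]),1)
Q=W[(poly>0)&(d>0)]
for s in (poly>0, M['blue']&roi):
    Q=W[s&(d>0)]; c=np.median(Q,0)
    for _ in range(3):
        n=np.linalg.svd(Q-Q.mean(0),full_matrices=False)[2][2]; n*=np.sign(n[2]); c=Q.mean(0)
        e=(Q-c)@n; Q=Q[abs(e)<max(.003,2*e.std())] if abs(e).max()>.003 else Q
    print(len(Q),n.round(4),c.round(4),"tilt",np.degrees(np.arccos(n[2])),"yaw",np.degrees(np.arctan2(-n[1],-n[0])), e.std())
s=np.load("scene.npz"); 
a=cv2.resize(p[150:285,285:435],None,fx=4,fy=4,interpolation=cv2.INTER_CUBIC)
cv2.imwrite("pics/crop.png",a[...,::-1])
E
```

```text
blue 979 [ 0.4908 -0.1662  0.088 ] [ 0.434 -0.232  0.056] [ 0.544 -0.12   0.119]
green 128 [ 0.4745 -0.1779  0.1209] [ 0.446 -0.196  0.061] [ 0.503 -0.165  0.14 ]
389.75 238.25 (23.926164627075195, 5.295135498046875) 78.69007110595703
red 139 [ 0.547  -0.158   0.1671] [ 0.534 -0.183  0.126] [ 0.561 -0.134  0.176]
383.61767578125 207.97061157226562 (7.518604278564453, 19.160314559936523) 75.96376037597656
1225 [-0.6413 -0.1858  0.7444] [ 0.4807 -0.0616  0.1033] tilt 41.89055662474241 yaw 16.16096895894565 0.005367946309499959
889 [-0.4865 -0.1228  0.865 ] [ 0.4897 -0.1738  0.0875] tilt 30.115367448834842 yaw 14.16365394616493 0.0021265125363874897
```

View pics/crop.png

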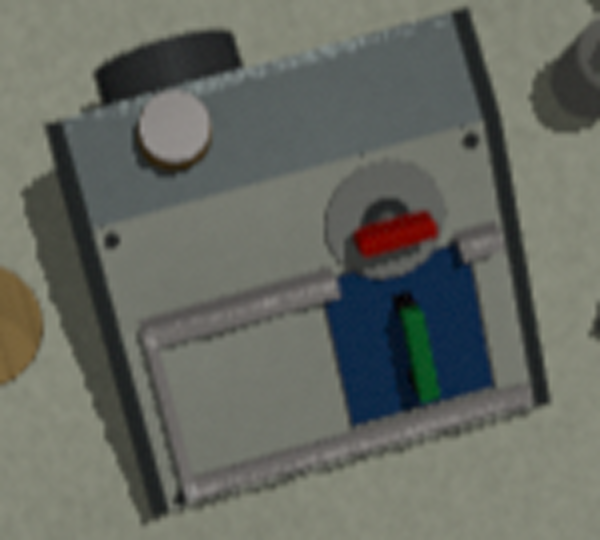

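The crop confirms it. The blue plate with the green grip sits seated in the channelled slope, and the red wing lies along panel y. Next I'll compute the panel frame and plan the approach.

```bash
cat > plan.py <<'E'
from m import *
import json
def frame(yaw,o=None):
    return R.from_euler('ZY',[yaw,-np.pi/6]).as_matrix()
def rows(tp,TR,n,g,obs=None,start=None):
    o=bot.get_obs(); p0=np.array(o["eef_pos"]); R0=R.from_quat(o["tool_rot"])
    if start is not None: p0,R0=start
    rv=(R0.inv()*R.from_matrix(TR)).as_rotvec(); print("dist",np.linalg.norm(tp-p0).round(4),"ang",np.degrees(np.linalg.norm(rv)).round(1))
    out=[]
    for i in range(n):
        Ri=R0*R.from_rotvec(rv*i/n)
        out.append([list((Ri.inv().apply((tp-p0)/n)/.2).round(3)),list((rv/n/np.pi).round(4)),g])
    print(str(out).replace("np.float64(","").replace(")",""))
def toolR(P,ydir): # tool y given in panel coords, z = -panel z
    y=P@np.array(ydir,float); z=-P[:,2]; return np.stack([np.cross(y,z),y,z],1)
E
python3 - <<'E'
from plan import *
z=np.load("top.npz"); p,d=z["p"],z["d"]; W=cloud("top",d)
roi=np.zeros((480,640),bool); roi[150:285,290:430]=1
M=masks(p)
f,cx,cy,Rm,t,_=cal("top"); C=-Rm.T@t
# wing yaw, from depth points on wing
r=W[M['red']&roi&(d>0)]; r=r[r[:,2]>np.median(r[:,2])-.008]
q=np.cov((r-r.mean(0))[:,:2].T); e=np.linalg.eigh(q)[1][:,1]; e*=np.sign(e[1]); print("wing yaw",np.degrees(np.arctan2(-e[0],e[1])),"span",np.ptp(r@np.r_[e,0]), r.mean(0).round(4))
# box far top edge yaw etc: rails by ray casting onto level line (low rail)
def ray(u,v,zh):
    D=Rm.T@np.array([(u-cx)/f,(v-cy)/f,1]); return C+D*(zh-C[2])/D[2]
a=ray(285+190/4,150+495/4,.06);b=ray(285+530/4,150+395/4,.06);e=a-b;print("rail yaw",np.degrees(np.arctan2(-e[0],e[1])),np.linalg.norm(e))
a=ray(285+50/4,150+125/4,.155);b=ray(285+465/4,150+10/4,.155);e=a-b;print("back yaw",np.degrees(np.arctan2(-e[0],e[1])),np.linalg.norm(e))
P=frame(np.radians(15))
bl=W[M['blue']&roi&(d>0)]; g=W[M['green']&roi&(d>0)]
print("blue along n", np.median(bl@P[:,2]), "green", np.percentile(g@P[:,2],[10,50,90]), "red",np.percentile(r@P[:,2],[10,50,90]))
print("x:",np.median(g@P[:,0]),np.median(r@P[:,0])-.088," y:",np.median(g@P[:,1]),np.median(r@P[:,1]), "blue x,y",np.percentile(bl@P[:,0],[1,99]),np.percentile(bl@P[:,1],[1,50,99]))
k=cal("wrist"); o=bot.get_obs(); T=R.from_quat(o["tool_rot"]).as_matrix()
Cw=-k[3].T@k[4]; print("cam in tool",(T.T@(Cw-o["eef_pos"])).round(4),"\n",(T.T@k[3].T).round(3),k[0])
E
```

```text
wing yaw 15.057042165133137 span 0.04837950235795796 [ 0.5471 -0.1581  0.1676]
rail yaw 14.944232185411199 0.2411127858238425
back yaw 14.255407508343565 0.2773550326665997
blue along n -0.1383836694936607 green [-0.10638918 -0.10207868 -0.09773169] red [-0.10588978 -0.09764874 -0.09348418]
x: 0.41817095922669045 0.41904877780229655  y: -0.294421788137295 -0.29409756930288733 blue x,y [0.36155135 0.46671324] [-0.34325987 -0.2874842  -0.24631915]
cam in tool [ 0.0772  0.001  -0.126 ] 
 [[ 0.    -0.953 -0.304]
 [ 1.    -0.     0.001]
 [-0.001 -0.304  0.953]] 416.91346828643947
```

```bash
python3 - <<'E'
from plan import *
P=frame(np.radians(15)); O=P@np.array([.4185,-.294,-.1385]); print("O",O.round(4),"channel end",(O+P@[0,.164,.01]).round(3))
np.savez("panel.npz",P=P,O=O)
tp=O+P@[.070,0,.13]; print(tp)
rows(tp,toolR(P,[1,0,0]),24,.47)
E
```

```text
O [ 0.4931 -0.1723  0.0893] channel end [ 0.446 -0.015  0.098]
[ 0.4888362  -0.17338793  0.23688878]
dist 0.6997 ang 59.8
[[[-0.108, -0.098, 0.002], [-0.0065, -0.0032, 0.0118], 0.47], [[-0.111, -0.094, 0.002], [-0.0065, -0.0032, 0.0118], 0.47], [[-0.115, -0.09, 0.001], [-0.0065, -0.0032, 0.0118], 0.47], [[-0.118, -0.085, 0.0], [-0.0065, -0.0032, 0.0118], 0.47], [[-0.121, -0.081, -0.0], [-0.0065, -0.0032, 0.0118], 0.47], [[-0.124, -0.076, -0.001], [-0.0065, -0.0032, 0.0118], 0.47], [[-0.127, -0.072, -0.001], [-0.0065, -0.0032, 0.0118], 0.47], [[-0.129, -0.067, -0.001], [-0.0065, -0.0032, 0.0118], 0.47], [[-0.132, -0.062, -0.001], [-0.0065, -0.0032, 0.0118], 0.47], [[-0.134, -0.057, -0.001], [-0.0065, -0.0032, 0.0118], 0.47], [[-0.136, -0.052, -0.001], [-0.0065, -0.0032, 0.0118], 0.47], [[-0.138, -0.047, -0.0], [-0.0065, -0.0032, 0.0118], 0.47], [[-0.14, -0.042, -0.0], [-0.0065, -0.0032, 0.0118], 0.47], [[-0.141, -0.037, 0.001], [-0.0065, -0.0032, 0.0118], 0.47], [[-0.142, -0.031, 0.001], [-0.0065, -0.0032, 0.0118], 0.47], [[-0.143, -0.026, 0.002], [-0.0065, -0.0032, 0.0118], 0.47], [[-0.144, -0.021, 0.003], [-0.0065, -0.0032, 0.0118], 0.47], [[-0.145, -0.016, 0.004], [-0.0065, -0.0032, 0.0118], 0.47], [[-0.145, -0.01, 0.005], [-0.0065, -0.0032, 0.0118], 0.47], [[-0.146, -0.005, 0.007], [-0.0065, -0.0032, 0.0118], 0.47], [[-0.146, 0.0, 0.008], [-0.0065, -0.0032, 0.0118], 0.47], [[-0.145, 0.005, 0.009], [-0.0065, -0.0032, 0.0118], 0.47], [[-0.145, 0.011, 0.011], [-0.0065, -0.0032, 0.0118], 0.47], [[-0.144, 0.016, 0.013], [-0.0065, -0.0032, 0.0118], 0.47]]
```

Call:
apply_moves --steps '[[[-0.108,-0.098,0.002],[-0.0065,-0.0032,0.0118],0.47],[[-0.111,-0.094,0.002],[-0.0065,-0.0032,0.0118],0.47],[[-0.115,-0.09,0.001],[-0.0065,-0.0032,0.0118],0.47],[[-0.118,-0.085,0],[-0.0065,-0.0032,0.0118],0.47],[[-0.121,-0.081,0],[-0.0065,-0.0032,0.0118],0.47],[[-0.124,-0.076,-0.001],[-0.0065,-0.0032,0.0118],0.47],[[-0.127,-0.072,-0.001],[-0.0065,-0.0032,0.0118],0.47],[[-0.129,-0.067,-0.001],[-0.0065,-0.0032,0.0118],0.47]]'

```text
clock: 0.77
eef_pos: [0.2918, 0.2485, 0.2441]
tool_rot: [0.339, 0.936, 0.072, 0.056]
ft_force: [0.7, 0.1, 0.0]
grip_width: 0.0405
grasp_force: 0.0
```

Call:
apply_moves --steps '[[[-0.132,-0.062,-0.001],[-0.0065,-0.0032,0.0118],0.47],[[-0.134,-0.057,-0.001],[-0.0065,-0.0032,0.0118],0.47],[[-0.136,-0.052,-0.001],[-0.0065,-0.0032,0.0118],0.47],[[-0.138,-0.047,0],[-0.0065,-0.0032,0.0118],0.47],[[-0.14,-0.042,0],[-0.0065,-0.0032,0.0118],0.47],[[-0.141,-0.037,0.001],[-0.0065,-0.0032,0.0118],0.47],[[-0.142,-0.031,0.001],[-0.0065,-0.0032,0.0118],0.47],[[-0.143,-0.026,0.002],[-0.0065,-0.0032,0.0118],0.47]]'

```text
clock: 1.43
eef_pos: [0.3905, 0.0374, 0.2406]
tool_rot: [0.471, 0.864, 0.142, 0.109]
ft_force: [1.5, 0.5, 1.0]
grip_width: 0.04
grasp_force: 0.0
```

Call:
apply_moves --steps '[[[-0.144,-0.021,0.003],[-0.0065,-0.0032,0.0118],0.47],[[-0.145,-0.016,0.004],[-0.0065,-0.0032,0.0118],0.47],[[-0.145,-0.01,0.005],[-0.0065,-0.0032,0.0118],0.47],[[-0.146,-0.005,0.007],[-0.0065,-0.0032,0.0118],0.47],[[-0.146,0,0.008],[-0.0065,-0.0032,0.0118],0.47],[[-0.145,0.005,0.009],[-0.0065,-0.0032,0.0118],0.47],[[-0.145,0.011,0.011],[-0.0065,-0.0032,0.0118],0.47],[[-0.144,0.016,0.013],[-0.0065,-0.0032,0.0118],0.47]]'

```text
clock: 2.1
eef_pos: [0.4891, -0.1739, 0.237]
tool_rot: [0.588, 0.765, 0.207, 0.159]
ft_force: [0.5, -0.3, 0.3]
grip_width: 0.04
grasp_force: 0.0
```

```bash
cat > look.py <<'E'
from plan import *
import sys
z=np.load("panel.npz");P,O=z["P"],z["O"]
o=bot.get_obs(); k=cal("wrist"); p,d=camera("wrist")
cv2.imwrite(f"pics/{sys.argv[1]}.png",p[...,::-1]); np.savez("wrist.npz",p=p,d=d)
T=R.from_quat(o["tool_rot"]).as_matrix()
print("t",o["clock"],"tcp panel mm",((o["eef_pos"]-O)@P*1e3).round(1),"tool z,y in panel",(P.T@T[:,2]).round(3),(P.T@T[:,1]).round(3),"q6",o["joint_pos"].round(2))
W=(cloud("wrist",d,k)-O)@P*1e3
for c,m in masks(p).items():
    m=m&(d>0)&(abs(W[...,1])<160)&(abs(W[...,0])<130)
    if m.sum()>50: print(c,m.sum(),"med",np.median(W[m],0).round(1),"5%",np.percentile(W[m],3,axis=0).round(1),"95%",np.percentile(W[m],97,axis=0).round(1))
    if c=="blue" and m.sum()>50:
        B=W[m]; A=np.c_[B[:,:2],np.ones(len(B))]; print("plane z=",np.linalg.lstsq(A,B[:,2],rcond=None)[0])
E
python3 look.py w1
```

```text
t 2.1 tcp panel mm [ 70.2  -0.5 130. ] tool z,y in panel [ 0.005 -0.001 -1.   ] [ 1.    -0.002  0.005] q6 [-0.54  0.02 -0.41  0.76  0.37  0.84]
blue 15608 med [0.1 5.7 1. ] 5% [-54.5 -48.5  -0.3] 95% [44.4 37.4  2.6]
plane z= [1.51180759e-04 8.99005419e-05 1.37501601e+00]
green 3021 med [-3.8 -1.9 37.6] 5% [-37.8 -23.8   0.5] 95% [27.5  4.9 39. ]
red 1801 med [83.8 -1.1 42.5] 5% [ 78.  -24.4  40.4] 95% [89.7 19.8 43.9]
```

View pics/w1.png

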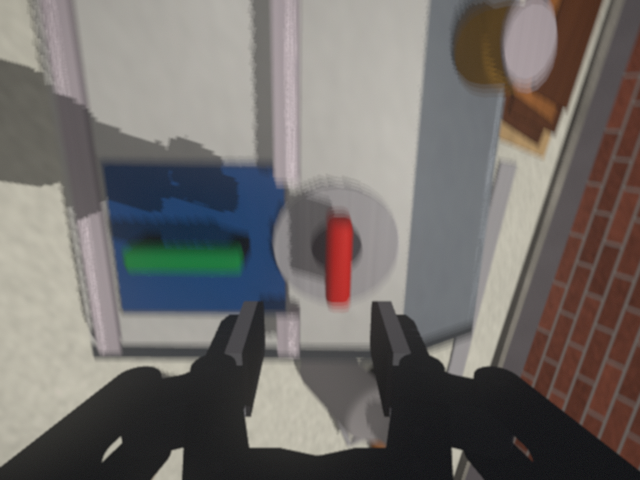

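```bash
python3 - <<'E'
import numpy as np
z=np.load("panel.npz"); np.savez("panel.npz",P=z["P"],O=z["O"]+z["P"]@[-.0042,-.0019,.0007])
E
```

Call:
apply_moves --steps '[[[-0.004,0.034,0.05],[0,0,0],0.47],[[-0.003,0.034,0.08],[0,0,0],0.47],[[0,0,0.1],[0,0,0],0.47],[[0,0,0.1],[0,0,0],0.47],[[0,0,0.1],[0,0,0],0.47],[[0,0,0.061],[0,0,0],0.47],[[0,0,0],[0,0,0],0.0],[[0,0,0],[0,0,0],0.0]]'

```text
clock: 2.82
eef_pos: [0.548, -0.1565, 0.1582]
tool_rot: [0.587, 0.767, 0.206, 0.157]
ft_force: [-8.6, 0.0, -1.5]
grip_width: 0.0171
grasp_force: 6.3
```

Call:
apply_moves --steps '[[[0,0,0],[0,0,0],0.0],[[0,0,0],[0,0,0],0.0],[[0,0,0],[0,0,0],0.0],[[0,0,0],[0,0,0],0.0],[[0,0,0],[0,0,0],0.0],[[0,0,0],[0,0,0],0.0],[[0,0,0],[0,0,0],0.0],[[0,0,0],[0,0,0],0.0]]'

```text
clock: 3.48
eef_pos: [0.5462, -0.157, 0.1581]
tool_rot: [0.588, 0.766, 0.206, 0.157]
ft_force: [-5.7, 1.3, -4.6]
grip_width: 0.0131
grasp_force: 61.3
```

```bash
cat > st.py <<'E'
from plan import *
z=np.load("panel.npz");P,O=z["P"],z["O"]
o=bot.get_obs(); T=R.from_quat(o["tool_rot"]).as_matrix(); y=P.T@T[:,1]
print("t",o["clock"],"tcp",((o["eef_pos"]-O)@P*1e3).round(1),"z",(P.T@T[:,2]).round(3),"y",y.round(3),"F",(P.T@o["ft_force"]).round(1),"M",(P.T@o["ft_torque"]).round(2),"w",o["grip_width"].round(4),"g",o["grasp_force"],"q",o["joint_pos"].round(2))
E
python3 st.py
```

```text
Traceback (most recent call last):
  File "st.py", line 4, in <module>
    print("t",o["clock"],"tcp",((o["eef_pos"]-O)@P*1e3).round(1),"z",(P.T@T[:,2]).round(3),"y",y.round(3),"F",(P.T@o["ft_force"]).round(1),"M",(P.T@o["ft_torque"]).round(2),"w",o["grip_width"].round(4),"g",o["grasp_force"],"q",o["joint_pos"].round(2))
                                                                                                                                                                                 ^^^^^^^^^^^^^^^^^^^^^
AttributeError: 'float' object has no attribute 'round'
```

Call:
apply_moves --steps '[[[0,0,-0.001],[0,0,-0.016],0.0],[[0,0,-0.002],[0,0,-0.016],0.0],[[0,0,-0.002],[0,0,-0.016],0.0],[[0,0,-0.002],[0,0,-0.016],0.0],[[0,0,-0.002],[0,0,-0.016],0.0],[[0,0,-0.002],[0,0,-0.016],0.0],[[0,0,0],[0,0,0],0.0],[[0,0,0],[0,0,0],0.0]]'

```text
clock: 4.15
eef_pos: [0.5441, -0.1577, 0.1596]
tool_rot: [0.467, 0.846, 0.179, 0.185]
ft_force: [-9.4, -0.4, -2.1]
grip_width: 0.0131
grasp_force: 61.9
```

```bash
sed -i 's/o\["grip_width"\].round(4)/round(o["grip_width"],4)/' st.py; python3 st.py
```

```text
t 4.15 tcp [85.3  2.8 33.6] z [-0.002  0.002 -1.   ] y [ 0.955  0.295 -0.001] F [-9.   2.1  2.8] M [0.54 2.37 0.04] w 0.0131 g 61.9132536649704 q [-0.45  0.18 -0.45  0.53  0.33  0.63]
```

Anticlockwise gives, with almost no moment about the axis, so I'll continue that way and rise with the knob.

Call:
apply_moves --steps '[[[0.004,-0.012,-0.007],[0,0,-0.032],0.0],[[0,0,-0.005],[0,0,-0.032],0.0],[[0,0,-0.005],[0,0,-0.032],0.0],[[0,0,-0.004],[0,0,-0.032],0.0],[[0,0,-0.004],[0,0,-0.032],0.0],[[0,0,-0.004],[0,0,-0.032],0.0],[[0,0,-0.003],[0,0,-0.032],0.0],[[0,0,-0.003],[0,0,-0.032],0.0]]'

```text
clock: 4.82
eef_pos: [0.5391, -0.1608, 0.1644]
tool_rot: [0.097, 0.961, 0.09, 0.241]
ft_force: [-5.7, -4.3, -5.5]
grip_width: 0.0129
grasp_force: 61.5
```

```bash
python3 st.py
```

```text
t 4.8167 tcp [82.8  1.1 40.6] z [-0.002 -0.002 -1.   ] y [ 0.446  0.895 -0.003] F [-8.5 -2.7 -1.4] M [-0.52  2.5  -0.14] w 0.0129 g 61.464605927467346 q [-0.46  0.17 -0.45  0.54  0.33 -0.19]
```

Call:
apply_moves --steps '[[[0,0,-0.002],[0,0,-0.026],0.0],[[0,0,-0.002],[0,0,-0.026],0.0],[[0,0,-0.001],[0,0,-0.026],0.0],[[0,0,-0.001],[0,0,-0.026],0.0],[[0,0,0],[0,0,-0.008],0.0],[[0,0,0],[0,0,0],0.0],[[0,0,0],[0,0,0],0.0],[[0,0,0],[0,0,0],0.0]]'

```text
clock: 5.48
eef_pos: [0.5385, -0.1622, 0.1652]
tool_rot: [-0.069, 0.964, 0.046, 0.253]
ft_force: [-6.1, -6.2, -5.8]
grip_width: 0.0131
grasp_force: 61.3
```

```bash
python3 st.py
```

```text
t 5.4833 tcp [82.4 -0.1 41.8] z [-0.003 -0.005 -1.   ] y [ 0.116  0.993 -0.005] F [-9.4 -4.4 -1.3] M [-0.98  2.65 -0.2 ] w 0.0131 g 61.331602334976196 q [-0.46  0.17 -0.45  0.54  0.33 -0.53]
```

Call:
apply_moves --steps '[[[0,0,0],[0,0,0],0.55],[[0,0,0],[0,0,0],0.55],[[0,0,0],[0,0,0],0.55],[[0,0,-0.1],[0,0,0],0.55],[[0,0,-0.15],[0,0,0],0.55],[[0,0,-0.2],[0,0,-0.018],0.55],[[0.12,0,0],[0,0,-0.019],0.55],[[0.14,0,0],[0,0,0],0.55]]'

```text
clock: 6.15
eef_pos: [0.4572, -0.1837, 0.2247]
tool_rot: [-0.131, 0.955, 0.029, 0.264]
ft_force: [-0.8, -0.7, -0.5]
grip_width: 0.0468
grasp_force: 0.0
```

```bash
python3 st.py; python3 look.py w2
```

```text
t 6.15 tcp [ 39.3   0.2 135.4] z [ 0.014 -0.008 -1.   ] y [-0.013  1.    -0.008] F [-1.1 -0.5  0. ] M [0.   0.55 0.02] w 0.0468 g 0.0 q [-0.61 -0.01 -0.48  0.73  0.4  -0.81]
t 6.15 tcp panel mm [ 39.3   0.2 135.4] tool z,y in panel [ 0.014 -0.008 -1.   ] [-0.013  1.    -0.008] q6 [-0.61 -0.01 -0.48  0.73  0.4  -0.81]
blue 21398 med [-10.3  -0.4   0.4] 5% [-50.1 -45.7  -0.9] 95% [40.3 47.4  1.7]
plane z= [-1.81909796e-04 -5.28136142e-03  4.18431735e-01]
green 3098 med [-4.8  1.1 37.1] 5% [-33.8  -5.2  12.2] 95% [27.9  7.4 38.5]
red 1565 med [79.3 -0.1 52.2] 5% [61.6 -7.  46.6] 95% [101.6   6.9  53.6]
```

View pics/w2.png

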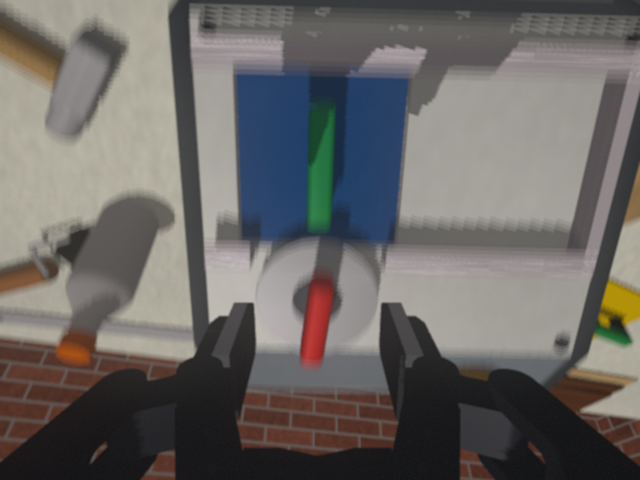

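The knob reads about 1.45 rad: the wing at (318,320) lies along panel x and sits 10 mm higher. The green grip is at (320,167), centre about panel (-4, 1). Next is the descent over the grip.

Call:
apply_moves --steps '[[[0.1,0.002,0],[0,0,0],0.55],[[0.1166,0.002,0],[0,0,0],0.55],[[0,0,0.1],[0,0,0],0.55],[[0,0,0.1],[0,0,0],0.55],[[0,0,0.1],[0,0,0],0.55],[[0,0,0.05],[0,0,0],0.55],[[0,0,0],[0,0,0],0.55],[[0,0,0],[0,0,0],0.55]]'

```text
clock: 6.87
eef_pos: [0.4523, -0.1816, 0.1369]
tool_rot: [-0.128, 0.957, 0.033, 0.259]
ft_force: [-0.1, 0.1, -0.8]
grip_width: 0.0468
grasp_force: 0.0
```

```bash
python3 st.py
```

```text
t 6.8667 tcp [-8.2  3.4 61.4] z [ 0.005 -0.    -1.   ] y [-0.005  1.    -0.   ] F [-0.5  0.1 -0.6] M [ 0.02  0.52 -0.01] w 0.0468 g 0.0 q [-0.61  0.1  -0.63  0.49  0.4  -0.8 ]
```

Call:
apply_moves --steps '[[[-0.02,-0.013,0.05],[0,0,0],0.55],[[0,0,0.06],[0,0,0],0.55],[[0,0,0.057],[0,0,0],0.55],[[0,0,0],[0,0,0],0.0],[[0,0,0],[0,0,0],0.0],[[0,0,0],[0,0,0],0.0],[[0,0,0],[0,0,0],0.0],[[0,0,0],[0,0,0],0.0]]'

```text
clock: 7.53
eef_pos: [0.4721, -0.1795, 0.1103]
tool_rot: [-0.128, 0.957, 0.033, 0.259]
ft_force: [-1.7, 0.6, 1.0]
grip_width: 0.0129
grasp_force: 58.8
```

```bash
python3 st.py
```

```text
t 7.5333 tcp [-4.5  0.3 28.5] z [ 0.005 -0.002 -1.   ] y [-0.004  1.    -0.002] F [-0.8  1.   1.6] M [-0.08  0.67  0.04] w 0.0129 g 58.80026936531067 q [-0.58  0.17 -0.63  0.4   0.38 -0.77]
```

Call:
apply_moves --steps '[[[0,0,-0.01],[0,0,0],0.0],[[0,0,-0.012],[0,0,0],0.0],[[0,0,-0.012],[0,0,0],0.0],[[0,0,-0.01],[0,0,0],0.0],[[0,0,0],[0,0,0],0.0],[[0,0,0],[0,0,0],0.0],[[0,0,0],[0,0,0],0.0],[[0,0,0],[0,0,0],0.0]]'

```text
clock: 8.2
eef_pos: [0.4677, -0.1803, 0.1172]
tool_rot: [-0.128, 0.957, 0.033, 0.259]
ft_force: [0.0, 0.3, -2.3]
grip_width: 0.013
grasp_force: 58.5
```

```bash
python3 st.py
```

```text
t 8.2 tcp [-4.9  0.7 36.7] z [ 0.004 -0.    -1.   ] y [-0.004  1.    -0.   ] F [-1.1  0.3 -2. ] M [-0.08  0.74 -0.  ] w 0.013 g 58.50665330886841 q [-0.59  0.15 -0.63  0.42  0.39 -0.78]
```

Call:
apply_moves --steps '[[[0,0.04,0],[0,0,0],0.0],[[0,0.08,0],[0,0,0],0.0],[[0,0.09,0],[0,0,0],0.0],[[0,0.09,0],[0,0,0],0.0],[[0,0.09,0],[0,0,0],0.0],[[0,0.08,0],[0,0,0],0.0],[[0,0.05,0],[0,0,0],0.0],[[0,0,0],[0,0,0],0.0]]'

```text
clock: 8.87
eef_pos: [0.4398, -0.0778, 0.1171]
tool_rot: [-0.129, 0.957, 0.034, 0.259]
ft_force: [0.8, -0.2, -2.9]
grip_width: 0.0126
grasp_force: 58.7
```

```bash
python3 st.py
```

```text
t 8.8667 tcp [ -5.3 106.9  36.8] z [ 0.005  0.002 -1.   ] y [-0.006  1.     0.002] F [-0.8 -0.4 -2.9] M [ 0.1   0.74 -0.02] w 0.0126 g 58.657302260398865 q [-0.37  0.01 -0.8   0.32  0.3  -0.57]
```

Call:
apply_moves --steps '[[[0,0.015,0],[0,0,0],0.0],[[0,0.005,0],[0,0,0],0.0],[[0,0,0.006],[0,0,0],0.0],[[0,0,0.006],[0,0,0],0.0],[[0,0,0],[0,0,0],0.0],[[0,0,0],[0,0,0],0.5],[[0,0,0],[0,0,0],0.5],[[0,0,0],[0,0,0],0.5]]'

```text
clock: 9.53
eef_pos: [0.4414, -0.0762, 0.1155]
tool_rot: [-0.128, 0.957, 0.033, 0.259]
ft_force: [-0.5, 0.3, 0.6]
grip_width: 0.0428
grasp_force: 0.0
```

Call:
apply_moves --steps '[[[0,0,-0.05],[0,0,0],0.5],[[0,0,-0.1],[0,0,0],0.5],[[0,0,-0.15],[0,0,0],0.5],[[0,0,-0.15],[0,0,0],0.5],[[0,0,-0.1],[0,0,0],0.5],[[0,0,0],[0,0,0],0.5],[[0,0,0],[0,0,0],0.5],[[0,0,0],[0,0,0],0.5]]'

```text
clock: 10.2
eef_pos: [0.3871, -0.0901, 0.2096]
tool_rot: [-0.128, 0.957, 0.033, 0.259]
ft_force: [-0.8, 0.5, -0.9]
grip_width: 0.0428
grasp_force: 0.0
```

```bash
python3 st.py; python3 look.py w3
```

```text
t 10.2 tcp [ -5.9 108.7 144. ] z [ 0.004 -0.001 -1.   ] y [-0.004  1.    -0.001] F [-1.   0.7 -0.5] M [ 0.03  0.5  -0.  ] w 0.0428 g 0.0 q [-0.47 -0.23 -0.7   0.69  0.34 -0.67]
t 10.2 tcp panel mm [ -5.9 108.7 144. ] tool z,y in panel [ 0.004 -0.001 -1.   ] [-0.004  1.    -0.001] q6 [-0.47 -0.23 -0.7   0.69  0.34 -0.67]
blue 16400 med [ -5.9 100.4   5.7] 5% [-45.6  62.1   4.5] 95% [ 40.2 155.4   7. ]
plane z= [-7.15203505e-05 -5.26848460e-03  6.31098246e+00]
green 2527 med [ -5.4 109.   42.5] 5% [-34.3 102.6  39.9] 95% [ 27.  115.2  43.8]
red 213 med [65.1  4.2 51.8] 5% [62.1 -1.9 49.6] 95% [69.5  9.1 53.5]
```

View pics/w3.png

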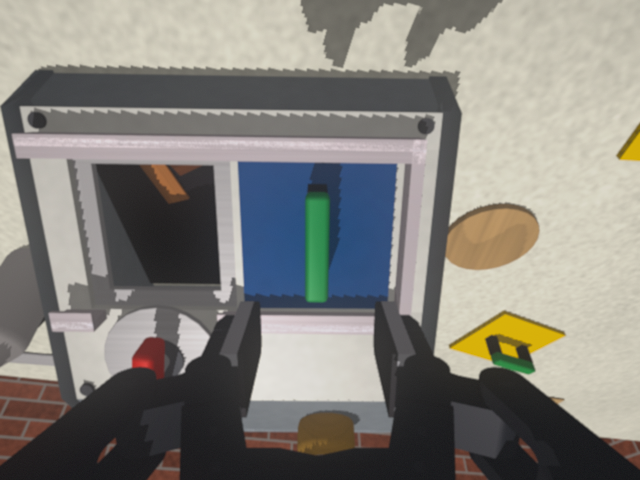

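The hatch (318,230) lies flat on the face, about 108 mm from its seat, with a small gap to the end stop. The opening at (160,225) is fully uncovered, the knob is still turned, and the gripper is clear.

```bash
python3 -c "
from workcell import bot
print(bot.job_done())"
```

```text
the job is handed in; nothing more can be done
None
```

I unscrewed the knob anticlockwise to about 1.45 rad, lifted the hatch about 8 mm and slid it about 108 mm open; it lies flat with the gripper clear, and I handed the job in at about 10 s of the 58 s, though no verdict came back.

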